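# Store two filter cartridges heavy end down

### The job

Put the two filter cartridges away on the sloped rack, one in each lane, each with its heavy end down the slope and fully home against the lower stop. You cannot see which end is heavy: pick each cartridge up by the black bosses at mid-length and feel or watch which end drops. Leave the other things on the worktop where they are.

Things in the scene. Friction and masses are not known exactly. Their poses are not given: they have to be found in the camera images.
- rack: sloped two-lane storage rack, fixed to the worktop: grey base 175 x 205, low end toward its -x side (the robot's side), high end at +x. Origin: centre of the footprint, on the worktop; z up
- bed: sloping bed of the rack, tilted 22 deg. Origin midway between the lanes, at the face of the lower stops, in the plane the cartridges rest on (22 above the worktop there). x runs up the slope, y across the lanes, z out of the bed. Lane centre lines: y = +52.5 and -52.5. A cartridge fully home has its centre at x = 75, z = 23 and one end face on the stop. Friction keeps it where it is laid; it may not slide by itself
- lower_rest: black lower cross bar of the bed with a stop 30 high at the foot of each lane and guide fins 16 high, 54 apart, beside each lane (x 0 to 26). Same frame as the bed. Between the lower and upper rests the lanes are open, so fingers pass at mid-length
- upper_rest: black upper cross bar of the bed (x 123 to 151) with the same guide fins (x 125 to 150). It bears a stored cartridge's upper cap: about 0.5 N if the heavy end is down, about 2.6 N if it is up. Same frame as the bed
- cart_a_mid (a point): filter cartridge: white tube dia 37, square end caps 46 x 46 x 26 long, one blue, one grey; 150 long, 0.38 kg. Two black round bosses dia 12 at mid-length, 50 over both faces (y = +/-25): grip there, across y. A heavy core inside lies near one end, unseen; which end differs at every start and is unrelated to colour. Point: its centre, 23 above the underside; x toward the BLUE cap, z up
- cart_b_mid (a point): a second cartridge like cart_a, own heavy end; same point and axes. The core stays at its end unless the cartridge is tipped past vertical or turned over. Centre of mass about 37 from mid-length toward the heavy end. Gripped lightly (6 N) at the bosses, a cartridge swivels on them when lifted and the heavy end dips; gripped firmly (40 N) it stays put and twists the wrist by 0.11 to 0.15 N m
- tin: bystander: green and grey tea tin, dia 74 x 92; origin at the centre of its underside
- strainer: bystander: steel mesh tea strainer cup, dia 82 x 61; origin at the centre of its underside
- grey_cap: bystander: grey bottle cap, dia 69 x 24; origin at the centre of its underside
- black_cap: bystander: black bottle cap, dia 57 x 24; origin at the centre of its underside
- tape: bystander: roll of white tape lying flat, dia 52 x 15; origin at the centre of its underside
- spoon: bystander: steel teaspoon, 132 x 26 x 9; origin at the centre of its underside
- valve: bystander: brass ball valve with red lever, 32 x 115 x 49; origin at the centre of its underside

How it is judged:
At the end, for the whole second after the job is handed in: One cartridge lies in each lane of the rack, within 8 mm of the lane's centre line, aligned with it to 0.12 rad, flat on both rests (centre 19 to 28 mm above the bed), its lower end within about 6 mm of the stop, heavy end down (it bears on the upper rest with 0.1 to 1.7 N), at rest (x of cart_a_mid in the frame of bed between 0.07 and 0.081 m and z of cart_a_mid in the frame of bed between 0.019 and 0.028 m and angle between the x axis of each of cart_a_mid, cart_b_mid and the x axis of bed, either way round below 0.12 rad and contact force between upper_rest and cart_a between 0.1 and 1.7 N and linear speed of each of cart_a, cart_b below 0.02 m/s and angular speed of each of cart_a, cart_b below 0.2 rad/s and x of cart_b_mid in the frame of bed between 0.07 and 0.081 m and z of cart_b_mid in the frame of bed between 0.019 and 0.028 m and contact force between upper_rest and cart_b between 0.1 and 1.7 N and ((y of cart_a_mid in the frame of bed between 0.0445 and 0.0605 m and y of cart_b_mid in the frame of bed between -0.0605 and -0.0445 m) or (y of cart_a_mid in the frame of bed between -0.0605 and -0.0445 m and y of cart_b_mid in the frame of bed between 0.0445 and 0.0605 m))); the robot touches nothing.
It fails at once if a bystander was moved by more than 30 mm (distance of any of tin, strainer, grey_cap, black_cap, tape, spoon, valve from where it was at the start of the episode above 0.03 m).
It also fails if it takes over 61 s, if anything falls off the work surface, if the arm or the gripper's body presses on something with over 40 N, if the wrist force passes 120 N, or if a joint passes its speed limit or range.

### The arm

A 6-joint arm with a two-finger parallel gripper is mounted at the origin on a cart in front of the work surface, level with it; the furniture and walls round the work are solid. World frame = base frame: x ahead of the robot, y to its left, z up, the work surface at z = 0. Lengths are in m, angles in rad, forces in N, time in s.
With the tool pointing down it reaches from about 0.35 to 0.975 m from the base axis. Payload 7.1 kg.
Tool frame: the origin (TCP) lies midway between the tips of the shut fingers; the grasp point (between the pads) lies 19 mm behind it; z points along the fingers, x is the direction in which the jaws open and shut, and the axes are right-handed (so a half turn about z gives the same grasp; the last joint's range is limited). The gripper opens to 88 mm and grips with 3 to 60 N. Pads are 20 mm wide; open, the fingers measure 115 mm over their backs; the gripper's body (75 mm by 178 mm) begins 61 mm behind the grasp point.
Start: joints at [1.129, 0.423, 1.63, -0, 1.089, -0.019], TCP at [0.256, 0.57, 0.223] pointing down, gripper open.
Joint ranges: [-3, 3], [-0.9, 2.11], [0.09, 2.58], [-1.31, 4.45], [0.11, 2.69], [-2.54, 2.54]. Speed limits (rad/s): [2.39, 2.39, 3.01, 3.14, 3.14, 3.14].

### API

Orientations are given as a unit quaternion [w, x, y, z].
In Python, from station import move_pose, movel, movej, command_gripper, wait, inverse_kinematics, read_camera, camera_info, MotionError, job_done, get_time, get_joint_pos, get_qvel, get_effort, get_tcp_pos, get_ee_rot, get_ft_force, get_ft_torque, get_grip_width gives the robot as it stands. Calls block until the motion is done:
- move_pose(position, orientation): joint-space move of the TCP to a pose.
- movel(position, frame=None, v=0.15, until_force=None): straight line of the TCP; frame=None keeps the orientation; v is the mean speed in m/s. With until_force (N) it stops when the force on the tool has changed by that much, and returns True; else False.
- movej(angles): joint-space move.
- command_gripper(opening): opening from 0.0 (shut) to 1.0 (fully open); the grip force is fixed at half the most; returns when the fingers have stopped.
- wait(seconds).
- inverse_kinematics(position, orientation): joint angles nearest the present ones, or None.
- read_camera(name): name is "scene" or "top" or "wrist"; returns the picture (400x640x3 uint8, red, green, blue); there is no depth.
- camera_info(name): a dict with "intrinsics" (3x3 intrinsics, pixels), "dist" ([k1, k2, p1, p2, k3] as OpenCV has them; the pictures are not rectified), "T" (4x4, takes a point from camera to world coordinates); the wrist camera has in their place "tool_from_camera" (4x4, takes a point from camera to tool coordinates, whose origin is the TCP and whose axes are the tool frame's). Camera axes: x right, y up, looking along -z (the intrinsics and any distortion apply to the point x, -y, -z); pixel columns grow to the right and rows downward; lengths in m; the calibration is good to about 2 mm. A picture is of the moment at which its call begins: read the wrist's pose just before it. camera_info takes no time and is no camera call.
A pose or a line that the arm cannot do raises MotionError and nothing moves.
- job_done(): hands the job in, once; it reports no verdict.
Readings, each from a call of its own:
- get_time(): time.
- get_joint_pos(): joint angles.
- get_qvel(): joint speeds.
- get_effort(): joint torques, N m.
- get_tcp_pos(): TCP position.
- get_ee_rot(): TCP orientation.
- get_ft_force(): force on the tool from outside, world axes, zero at the start.
- get_ft_torque(): the same for the moment, N m.
- get_grip_width(): opening from 0.0 (shut) to 1.0 (fully open).
Only numpy, scipy, OpenCV 4.12 (cv2) and the standard library are available. Lean on these libraries where they do the work, as an engineer would, in place of code of your own. Each camera call takes 0.05 s, during which the arm holds its last target.

## Working session

There is one attempt and no reset: what is moved stays moved. The work goes in short steps, each a Python script; the robot and the scene stay as the last script left them, time stands still between calls to the robot, and variables do not carry over. Pictures are saved under pics/ and viewed, and the job is handed in when it is done.

```bash
ls; mkdir -p pics; python3 - <<'E'
from station import *
import cv2,numpy as np
np.set_printoptions(precision=4,suppress=True)
for n in ["scene","top","wrist"]:
    im=read_camera(n); cv2.imwrite(f"pics/{n}0.png",im[:,:,::-1]); print(n,camera_info(n))
print(get_time(),get_ee_rot(),get_tcp_pos())
E
```

```text
pics
scene {'intrinsics': array([[517.6841,   0.    , 320.0663],
       [  0.    , 517.6841, 193.6274],
       [  0.    ,   0.    ,   1.    ]]), 'dist': array([-0.1554,  0.    ,  0.    ,  0.    ,  0.    ]), 'T': array([[ 0.8856,  0.2395, -0.3979,  0.0018],
       [-0.4645,  0.4528, -0.7611, -1.0031],
       [-0.0021,  0.8588,  0.5122,  0.7751],
       [ 0.    ,  0.    ,  0.    ,  1.    ]])}
top {'intrinsics': array([[423.0106,   0.    , 323.4254],
       [  0.    , 423.0106, 192.8673],
       [  0.    ,   0.    ,   1.    ]]), 'dist': array([0.0298, 0.    , 0.    , 0.    , 0.    ]), 'T': array([[ 0.0284,  0.9863, -0.1625,  0.3423],
       [-0.9996,  0.0291,  0.002 ,  0.0765],
       [ 0.0067,  0.1623,  0.9867,  1.2791],
       [ 0.    ,  0.    ,  0.    ,  1.    ]])}
wrist {'intrinsics': array([[308.4159,   0.    , 318.0384],
       [  0.    , 308.4159, 194.8606],
       [  0.    ,   0.    ,   1.    ]]), 'dist': array([-0.0401,  0.    ,  0.    ,  0.    ,  0.    ]), 'tool_from_camera': array([[ 1.    ,  0.0006,  0.0006, -0.0014],
       [ 0.0007, -0.9699, -0.2433, -0.0662],
       [ 0.0005,  0.2433, -0.9699, -0.1629],
       [ 0.    ,  0.    ,  0.    ,  1.    ]])}
0.15 [ 0.0003  0.8397  0.543  -0.0005] [0.2562 0.5696 0.2221]
```

View pics/scene0.png

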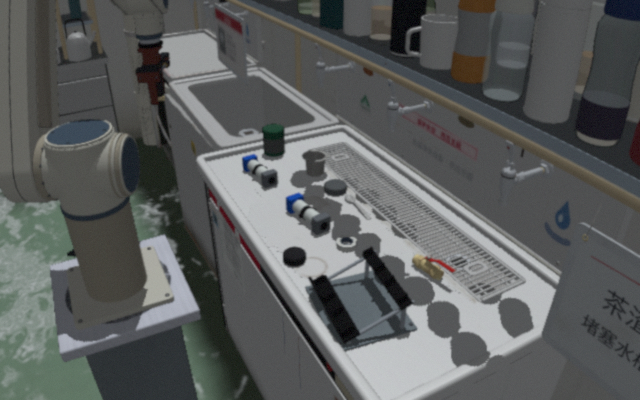

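View pics/top0.png

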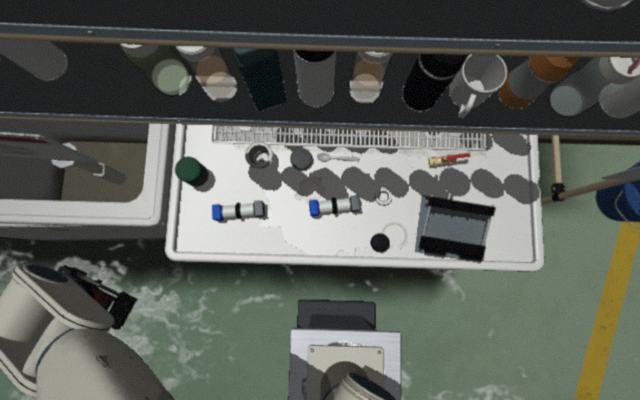

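The top view shows the cartridges near (240,210) and (335,206), and the rack near (455,228). The black cap is at (380,242), the tape at (384,197), the tin at (190,170), and the valve and spoon lie along y≈158. The scene view agrees. I'll zoom in on both.

```bash
python3 - <<'E'
import cv2
t=cv2.imread("pics/top0.png"); s=cv2.imread("pics/scene0.png")
cv2.imwrite("pics/t_a.png",cv2.resize(t[180:240,195:375],None,fx=4.4,fy=4.4,interpolation=cv2.INTER_CUBIC))
cv2.imwrite("pics/t_r.png",cv2.resize(t[180:270,360:510],None,fx=5,fy=5,interpolation=cv2.INTER_CUBIC))
cv2.imwrite("pics/s_r.png",cv2.resize(s[220:350,260:440],None,fx=4.4,fy=4.4,interpolation=cv2.INTER_CUBIC))
E
```

```text
(no output)
```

View pics/t_a.png

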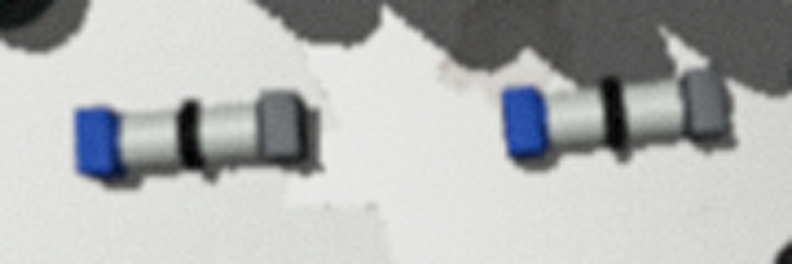

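View pics/t_r.png

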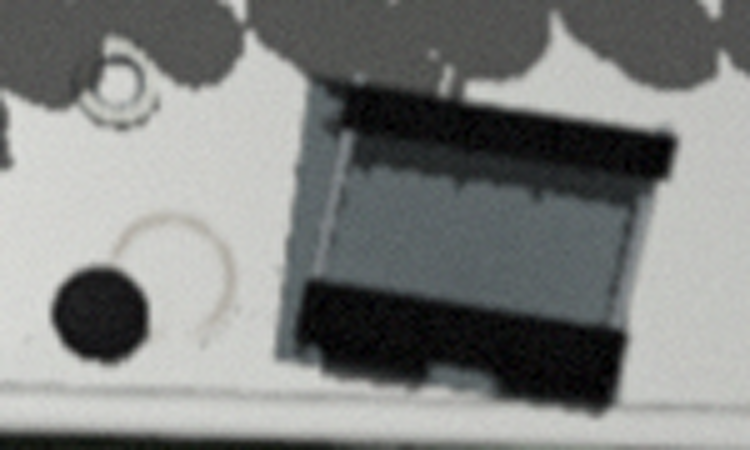

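View pics/s_r.png

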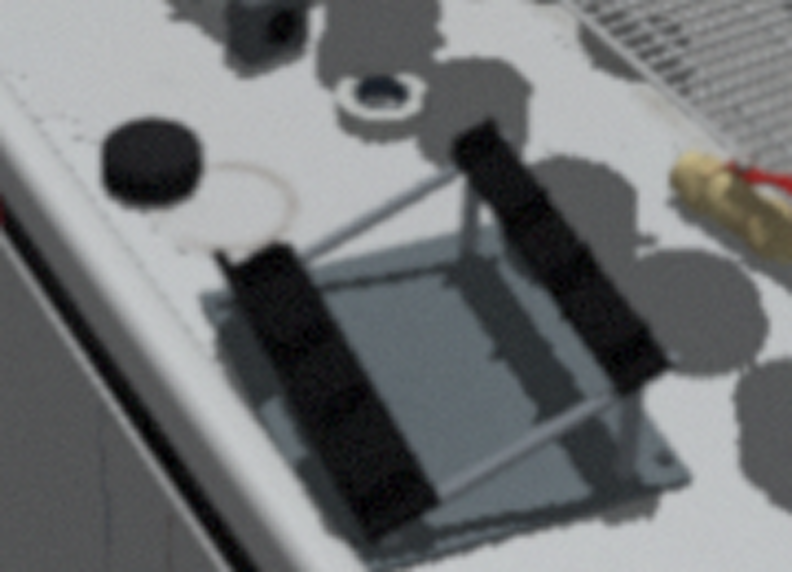

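```bash
cat > h.py <<'E'
from station import *
import cv2,numpy as np
from scipy.spatial.transform import Rotation as R
np.set_printoptions(precision=4,suppress=True)
def wristT():
    p=np.array(get_tcp_pos());q=np.array(get_ee_rot())
    T=np.eye(4);T[:3,:3]=R.from_quat(q[[1,2,3,0]]).as_matrix();T[:3,3]=p
    return T@np.array(camera_info("wrist")["tool_from_camera"])
def snap(name,fn):
    T=wristT() if name=="wrist" else np.array(camera_info(name)["T"])
    im=read_camera(name); cv2.imwrite(f"pics/{fn}.png",im[:,:,::-1]); np.save(f"pics/{fn}_T.npy",T); return im
def rays(name,px,T=None):
    i=camera_info(name); T=np.array(i["T"]) if T is None else T
    u=cv2.undistortPoints(np.array(px,float).reshape(-1,1,2),np.array(i["intrinsics"]),np.array(i["dist"]))[:,0]
    d=np.c_[u[:,0],-u[:,1],-np.ones(len(u))]@T[:3,:3].T
    return T[:3,3],d/np.linalg.norm(d,axis=1)[:,None]
def onplane(name,px,z,T=None):
    o,d=rays(name,px,T); z=np.broadcast_to(z,len(d)); return o+d*((z-o[2])/d[:,2])[:,None]
def onplane_n(name,px,p0,n,T=None):
    o,d=rays(name,px,T); return o+d*(((p0-o)@n)/(d@n))[:,None]
def quat(yaw,pitch=0):
    """tool down, jaw x at world yaw; """
    r=R.from_euler('z',yaw)*R.from_euler('x',np.pi)
    q=r.as_quat(); return q[[3,0,1,2]]
def proj(name,P,T=None):
    i=camera_info(name); T=np.array(i["T"]) if T is None else T
    c=(np.asarray(P)-T[:3,3])@T[:3,:3]
    c=np.c_[c[:,0],-c[:,1],-c[:,2]]
    return cv2.projectPoints(c,np.zeros(3),np.zeros(3),np.array(i["intrinsics"]),np.array(i["dist"]))[0][:,0]
E
python3 - <<'E'
from h import *
print("carts",onplane("top",[[238.2,210.5],[334.8,206.6],[217,212],[258.5,208],[314,207.5],[355,203]],0.035))
# rack base corners ~: near-left, near-right bottom; black bars
print("rack base", onplane("top",[[360+280/5,180+358/5],[360+308/5,180+80/5]],0.005))
print("lower bar ends", onplane("top",[[360+300/5,180+320/5],[360+625/5,180+365/5]],0.03))
print("upper bar", onplane("top",[[360+345/5,180+105/5],[360+670/5,180+155/5]],0.08))
print("others black cap,tape",onplane("top",[[380,242],[384,197]],0.02),"strainer,grey,spoon,tin,valve",onplane("top",[[259,156],[301,158],[338,157],[190,170],[450,159]],0.02))
E
```

```text
carts [[ 0.487   0.324   0.035 ]
 [ 0.5069  0.0391  0.035 ]
 [ 0.4807  0.3859  0.035 ]
 [ 0.4961  0.2646  0.035 ]
 [ 0.5024  0.1006  0.035 ]
 [ 0.5194 -0.0207  0.035 ]]
rack base [[ 0.3827 -0.2072  0.005 ]
 [ 0.5512 -0.2256  0.005 ]]
lower bar ends [[ 0.4044 -0.2135  0.03  ]
 [ 0.3841 -0.4023  0.03  ]]
upper bar [[ 0.525  -0.2288  0.08  ]
 [ 0.5017 -0.4128  0.08  ]]
others black cap,tape [[ 0.4072 -0.0977  0.02  ]
 [ 0.5424 -0.1089  0.02  ]] strainer,grey,spoon,tin,valve [[ 0.6579  0.2739  0.02  ]
 [ 0.6555  0.1455  0.02  ]
 [ 0.6621  0.0325  0.02  ]
 [ 0.6078  0.4797  0.02  ]
 [ 0.6658 -0.3096  0.02  ]]
```

```bash
python3 - <<'E'
from h import *
move_pose([0.487,0.324,0.14],quat(0.125)); 
im=snap("wrist","w1"); print(get_time(),get_joint_pos(),get_ft_force(),get_ft_torque())
E
```

```text
1.5083 [0.5686 0.471  1.7767 0.0002 0.8931 0.4414] [-0.7353  0.2027 -0.3761] [-0.0278 -0.0322  0.0413]
```

View pics/w1.png

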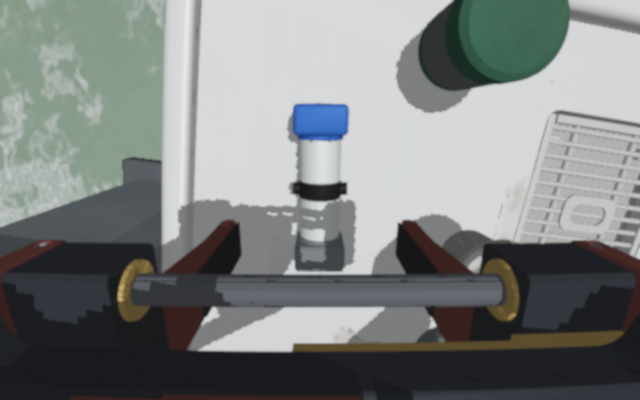

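The boss ring is at about (320,188), with ends at (296,188) and (346,188). The blue cap is at (320,121) and the grey cap at (319,251), so the cartridge runs along the image's vertical. I'll measure it from the masks.

```bash
cat >> h.py <<'E'
def cartfit(fn,roi):
    """boss ends (z .023) & blue cap top centre from wrist picture"""
    im=cv2.imread(f"pics/{fn}.png");T=np.load(f"pics/{fn}_T.npy");x0,x1,y0,y1=roi
    m=np.zeros(im.shape[:2],np.uint8);m[y0:y1,x0:x1]=1
    hsv=cv2.cvtColor(im,cv2.COLOR_BGR2HSV)
    b=((hsv[...,2]<60)&(m>0)).astype(np.uint8)
    n,l,st,c=cv2.connectedComponentsWithStats(b);k=1+np.argmax(st[1:,4]);print("boss",st[k],c[k])
    ys,xs=np.where(l==k);L=xs.min();Rr=xs.max()
    e=np.array([[L-.5,ys[xs<L+3].mean()],[Rr+.5,ys[xs>Rr-3].mean()]])
    P=onplane("wrist",e,0.023,T)
    print("boss ends",e.tolist(),P,"len",np.linalg.norm(P[1]-P[0]),"mid",P.mean(0),"yaw jaw",np.arctan2(*(P[1]-P[0])[[1,0]]))
    bl=((hsv[...,0]>100)&(hsv[...,0]<125)&(hsv[...,1]>150)).astype(np.uint8)
    n,l,st,c=cv2.connectedComponentsWithStats(bl);k=1+np.argmax(st[1:,4]);print("blue",st[k],c[k])
    B=onplane("wrist",[c[k]],0.046,T)[0];d=B-P.mean(0);print("blue top approx",B,"axis yaw",np.arctan2(d[1],d[0]), "dist",np.hypot(*d[:2]))
    return P.mean(0),np.arctan2(*(P[1]-P[0])[[1,0]])
E
python3 - <<'E'
from h import *
cartfit("w1",(280,365,170,205))
E
```

```text
boss [294 182  52  18 666] [318.7417 190.9925]
boss ends [[293.5, 187.82142857142858], [345.5, 188.0]] [[0.4631 0.3233 0.023 ]
 [0.5112 0.3292 0.023 ]] len 0.04846010868478689 mid [0.4871 0.3262 0.023 ] yaw jaw 0.12213750734420355
blue [ 294  105   53   35 1735] [320.0202 121.1285]
blue top approx [0.4797 0.3867 0.046 ] axis yaw 1.6930714363698633 dist 0.06089098569846074
```

```bash
python3 - <<'E'
from h import *
q=quat(0.122)
print(movel([0.4871,0.3262,0.005],q,v=0.08,until_force=8), get_tcp_pos())
t0=np.array(get_ft_torque());f0=np.array(get_ft_force())
command_gripper(0.45); print("w",get_grip_width()*88)
t1=np.array(get_ft_torque());f1=np.array(get_ft_force())
movel([0.4871,0.3262,0.09],v=0.1); wait(0.3)
t2=np.array(get_ft_torque());f2=np.array(get_ft_force())
print(t0,t1,t2,"df",f2-f0,f2-f1,"dT",t2-t0,"about jaw", (t2-t0)@[np.cos(.122),np.sin(.122),0]); print(get_time(),get_grip_width()*88,get_tcp_pos())
snap("wrist","w2");snap("scene","s2")
s=cv2.imread("pics/s2.png")[100:230,200:360];cv2.imwrite("pics/s2z.png",cv2.resize(s,None,fx=4,fy=4,interpolation=cv2.INTER_CUBIC))
E
```

```text
False [0.4874 0.3264 0.0054]
w 49.70017086831595
[-0.0305  0.0716 -0.016 ] [ 0.0028 -0.0711  0.016 ] [0.1297 0.0408 0.0485] df [-0.4878  0.1627 -3.5357] [-1.2297  0.4082 -4.6631] dT [ 0.1602 -0.0308  0.0645] about jaw 0.15524788031345527
5.3333 49.800704593967126 [0.4869 0.3261 0.0895]
```

View pics/w2.png

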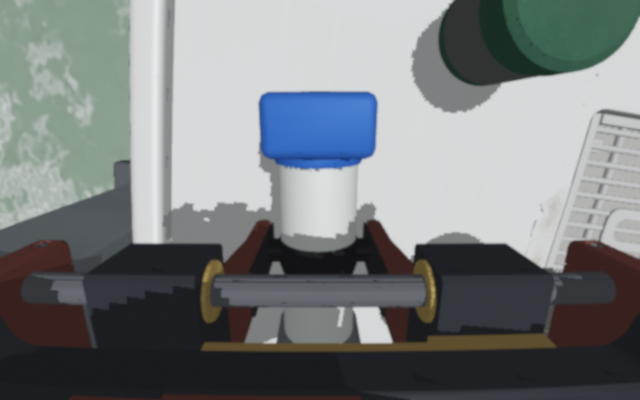

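View pics/s2z.png

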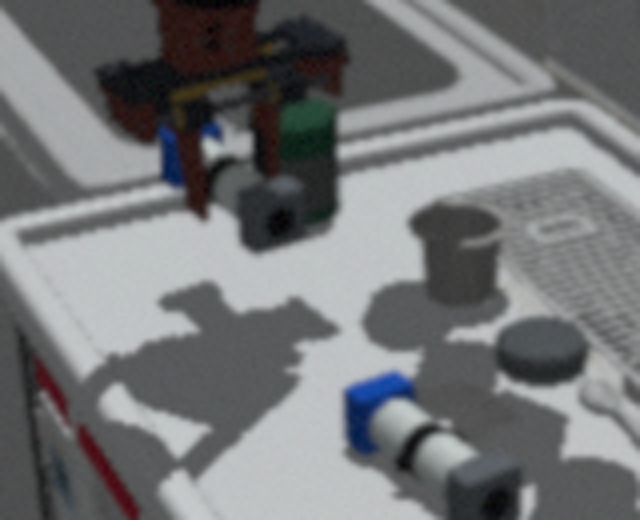

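The cartridge is held; the wrist view shows the blue cap at (318,125) and the grip on the bosses. The torque sign suggests the grey end is heavy. I'll average the readings and check the cap's apparent tilt.

```bash
python3 - <<'E'
from h import *
j=np.array([np.cos(.122),np.sin(.122),0])
ts=[];fs=[]
for i in range(15):
    wait(0.02); ts.append(get_ft_torque());fs.append(get_ft_force())
print(np.mean(ts,0),np.std(ts,0),np.mean(fs,0),"jaw",np.mean(np.array(ts)@j))
T=np.load("pics/w2_T.npy");a=np.array([-np.sin(.122),np.cos(.122),0])
c=np.array(get_tcp_pos())+[0,0,0.019-0.001]
for th in (-.2,0,.2):   # th>0 blue up
    ax=a*np.cos(th)+np.array([0,0,np.sin(th)]);up=np.array([0,0,np.cos(th)])-a*np.sin(th)
    print(th,proj("wrist",[c+ax*s+up*.023+j*o for s,o in((.075,-.023),(.075,.023),(.049,-.023),(.049,.023))],T).round(0).tolist())
print(get_time())
E
```

```text
[ 0.084   0.0617 -0.0024] [0.0271 0.0387 0.03  ] [ 0.2799 -0.0857 -3.6977] jaw 0.09082935458869844
-0.2 [[266.0, 85.0], [375.0, 85.0], [267.0, 147.0], [375.0, 147.0]]
0 [[260.0, 90.0], [382.0, 90.0], [263.0, 159.0], [379.0, 159.0]]
0.2 [[253.0, 105.0], [390.0, 105.0], [259.0, 177.0], [384.0, 177.0]]
5.6833
```

Predicted cap corners for a level cartridge match the picture, so it is held level. The torque about the jaw is positive, which means the grey end is heavy. Next I'll carry it toward the rack and measure the rack with the wrist camera on the way.

```bash
python3 - <<'E'
from h import *
movel([0.487,0.326,0.2],v=0.2)
psi=-1.68
move_pose([0.385,-0.10,0.2],quat(psi)); wait(0.3)
snap("wrist","w3"); 
ts=[]
for i in range(15):
    wait(0.02); ts.append(get_ft_torque())
j=np.array([np.cos(psi),np.sin(psi),0]);print(np.mean(ts,0),"jaw",np.mean(np.array(ts)@j),get_time(),get_joint_pos())
E
```

```text
[ 0.0052  0.0184 -0.0083] jaw -0.018861430134189207 8.5917 [-0.284   0.1171  2.1241 -0.      0.9004  1.396 ]
```

View pics/w3.png

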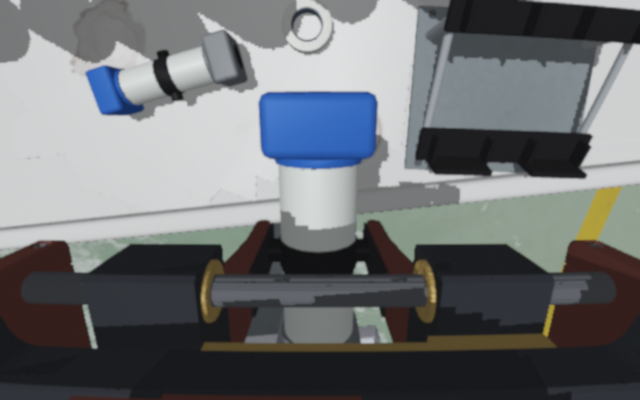

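The torque reading here disagrees with the first one (jaw component -0.02 against +0.09), so I can't trust it yet. The picture shows the rack's lower bar at about (505,152) and upper bar at about (545,20), with cartridge B at (170,75). I'll re-measure for longer, then flip the cartridge half a turn to cancel any offset.

```bash
cat >> h.py <<'E'
def ft(n=20,dt=0.02):
    t=[];f=[]
    for i in range(n):
        wait(dt);t.append(get_ft_torque());f.append(get_ft_force())
    t=np.array(t);f=np.array(f)
    M=R.from_quat(np.array(get_ee_rot())[[1,2,3,0]]).as_matrix()
    print("T world",t.mean(0),"T tool",t.mean(0)@M,"sd",t.std(0)/np.sqrt(n),"F",f.mean(0),"F tool",f.mean(0)@M,"t",get_time())
    return t.mean(0)@M
E
python3 - <<'E'
from h import *
ft(30)
print(get_effort())
q=get_joint_pos(); q2=list(q); q2[5]-=np.pi; print(q2)
movej(q2); wait(.2); ft(30); snap("wrist","w4")
E
```

```text
T world [-0.0061  0.018  -0.0099] T tool [-0.0173  0.008   0.0099] sd [0.0053 0.0052 0.0051] F [ 0.0192  0.0174 -3.7497] F tool [-0.0193 -0.0169  3.7497] t 9.0917
[ -0.0003 -32.2344 -24.2873   0.0035   0.0608   0.    ]
[np.float64(-0.284073711229485), np.float64(0.11711745983071102), np.float64(2.124053290591334), np.float64(1.8720341110980737e-05), np.float64(0.9003472208409528), np.float64(-1.7456324206160212)]
T world [0.0268 0.1286 0.0053] T tool [ 0.1307  0.0126 -0.0053] sd [0.0054 0.0043 0.0053] F [ 0.1177  0.0563 -3.603 ] F tool [0.0689 0.1105 3.603 ] t 12.4417
```

View pics/w4.png

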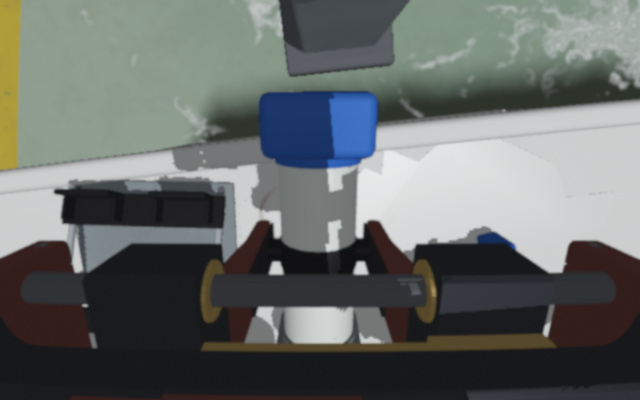

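```bash
python3 - <<'E'
from h import *
print(get_effort(),get_joint_pos(),get_time())
E
```

```text
[  0.0006 -32.3564 -24.4095  -0.0032  -0.0605   0.0001] [-0.2841  0.1171  2.1241  0.      0.9004 -1.7456] 12.4917
```

The joint-5 effort flips sign with the half turn (+0.061, then -0.061), and this agrees with the force sensor. Solving with the gripper's own static moment (bias about 0.073 N m, consistent with the earlier no-load readings) gives the cartridge +0.138 N m toward the grey end. So A's heavy end is grey. Now the rack details.

```bash
python3 - <<'E'
from h import *
s=cv2.imread("pics/w3.png")[0:200,395:640];s=cv2.convertScaleAbs(s,alpha=1.8,beta=15)
cv2.imwrite("pics/w3z.png",cv2.resize(s,None,fx=3.2,fy=2.95,interpolation=cv2.INTER_CUBIC)[:590])
E
```

```text
(no output)
```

View pics/w3z.png

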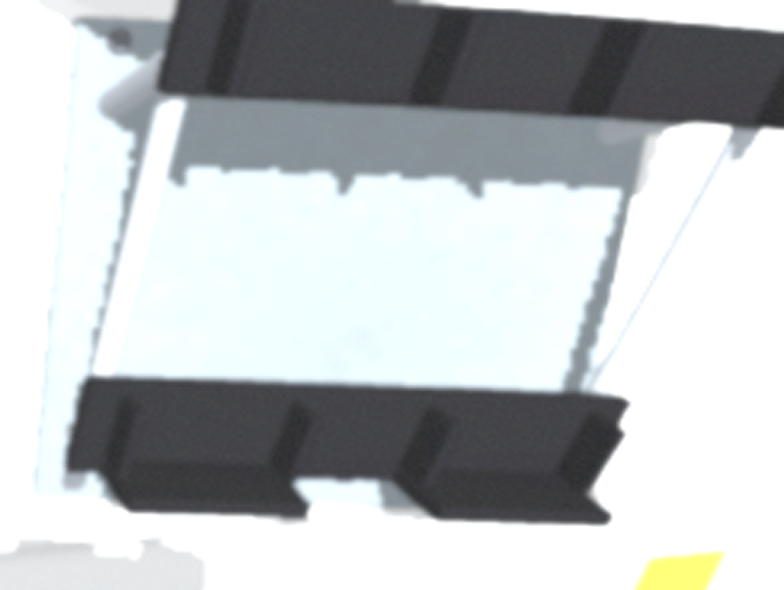

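I'll take a better view with the camera over the lower bar and the held cartridge clear of it.

```bash
python3 - <<'E'
from h import *
move_pose([0.275,-0.31,0.2],quat(-1.68)); wait(0.2)
snap("wrist","w5"); print(get_time(),get_joint_pos())
s=cv2.imread("pics/w5.png")[0:130,170:470];s=cv2.convertScaleAbs(s,alpha=1.8,beta=15)
cv2.imwrite("pics/w5z.png",cv2.resize(s,None,fx=2.66,fy=2.66,interpolation=cv2.INTER_CUBIC))
E
```

```text
14.925 [-0.8735  0.1432  2.0922  0.      0.9061  0.806 ]
```

View pics/w5.png

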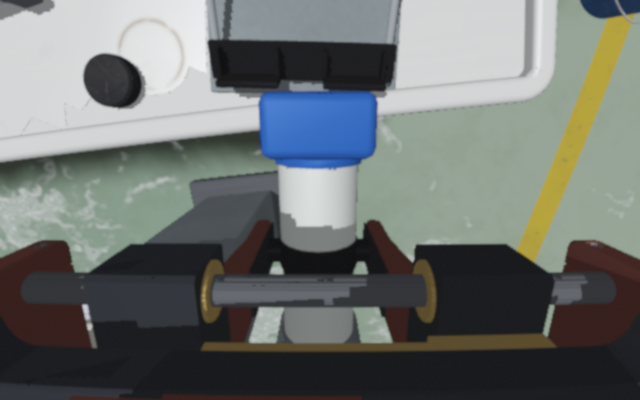

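View pics/w5z.png

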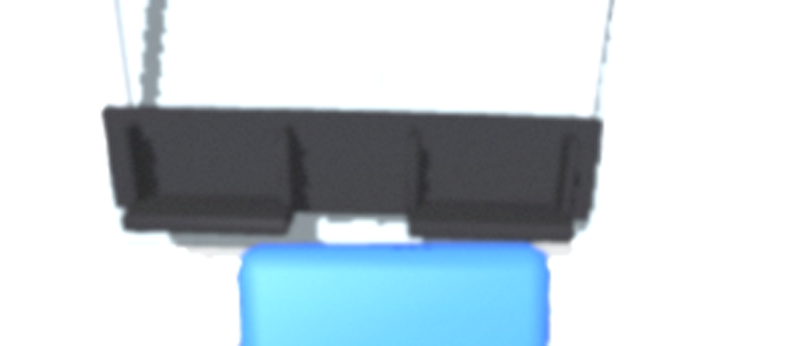

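```bash
cat > r.py <<'E'
from h import *
T=np.load("pics/w5_T.npy")
Z=lambda a:[[170+x/2.66,y/2.66] for x,y in a]
# refine bar upper edge by darkness subpixel
g=cv2.cvtColor(cv2.imread("pics/w5.png"),cv2.COLOR_BGR2GRAY).astype(float)
pts=[]
for x in range(214,393,3):
    c=g[30:60,x]; lo=c[-8:].min();
    k=np.where(c<(c[0:5].mean()+lo)/2)[0]
    if len(k): 
        k=k[0]; h=(c[:5].mean()+lo)/2; pts.append([x,30+k-1+(c[k-1]-h)/(c[k-1]-c[k])])
pts=np.array(pts);co=np.polyfit(pts[:,0],pts[:,1],1);res=pts[:,1]-np.polyval(co,pts[:,0]);ok=abs(res)<1;co=np.polyfit(pts[ok,0],pts[ok,1],1)
print("edge fit",co,ok.sum(),len(pts),res.std())
ends=[[209.8,np.polyval(co,209.8)],[395.6,np.polyval(co,395.6)]]
P=onplane("wrist",ends,.022+.026*np.sin(np.radians(22)),T);d=P[0]-P[1];yaw=np.arctan2(d[1],d[0])-np.pi/2
x=np.array([np.cos(yaw),np.sin(yaw)]);y=np.array([-x[1],x[0]])
print("edge",P,"len",np.linalg.norm(d),"yaw",yaw); m=P.mean(0)
O=m[:2]-x*.026*np.cos(np.radians(22));print("origin from edge",O)
# stop foot line
Q=onplane("wrist",Z([[210,206],[495,207]]),.022,T)
print("stop foot in rack frame rel O",[( (q[:2]-O)@x,(q[:2]-O)@y) for q in Q])
Q=onplane("wrist",Z([[124,228],[290,231],[408,238],[574,238]]),.0498,T)
print("stop top rim",[( (q[:2]-O)@x,(q[:2]-O)@y) for q in Q])
T3=np.load("pics/w3_T.npy");z3=lambda a:[[395+u/3.2,v/2.95] for u,v in a]
Q=onplane("wrist",z3([[90,380],[620,398]]),.022+.026*np.sin(np.radians(22)),T3);print("w3 lower edge",Q,[( (q[:2]-O)@x,(q[:2]-O)@y) for q in Q])
Q=onplane("wrist",z3([[160,92],[770,125]]),.022+.123*np.sin(np.radians(22)),T3);print("w3 upper bar lower edge expect x=.114",[( (q[:2]-O)@x,(q[:2]-O)@y) for q in Q])
t0=onplane("top",[[360+300/5,180+282/5],[360+625/5,180+330/5]],.0317);print("top edge",[( (q[:2]-O)@x,(q[:2]-O)@y) for q in t0])
Q=onplane("top",[[360+345/5,180+128/5],[360+665/5,180+178/5]],.068);print("top upper lower edge",[( (q[:2]-O)@x,(q[:2]-O)@y) for q in Q])
E
python3 r.py
```

```text
edge fit [ 0.0237 33.998 ] 60 60 0.21649424555453814
edge [[ 0.4285 -0.2196  0.0317]
 [ 0.4039 -0.4033  0.0317]] len 0.18528398750870037 yaw -0.13322078186505149
origin from edge [ 0.3923 -0.3083]
stop foot in rack frame rel O [(np.float64(-0.010762232282577645), np.float64(0.05632919161693998)), (np.float64(-0.00861007867732563), np.float64(-0.055908329129328596))]
stop top rim [(np.float64(-0.022174739165431098), np.float64(0.08204300257869028)), (np.float64(-0.02214769508869382), np.float64(0.021399694514226974)), (np.float64(-0.023620583061504472), np.float64(-0.021566217075588028)), (np.float64(-0.021975838511853113), np.float64(-0.08211716817338474))]
w3 lower edge [[ 0.4271 -0.2174  0.0317]
 [ 0.4025 -0.4004  0.0317]] [(np.float64(0.02242489514302776), np.float64(0.09464426209563462)), (np.float64(0.02239357242887937), np.float64(-0.09001758183379732))]
w3 upper bar lower edge expect x=.114 [(np.float64(0.10879616875407376), np.float64(0.09551855361327248)), (np.float64(0.10949995840959582), np.float64(-0.08639992397463651))]
top edge [(np.float64(0.021273812233326354), np.float64(0.09860118011911718)), (np.float64(0.024430894897867157), np.float64(-0.0917438888491889))]
top upper lower edge [(np.float64(0.10991066783192732), np.float64(0.0919760884585482)), (np.float64(0.11088550735850784), np.float64(-0.09221351531744072))]
```

```bash
cat >> r.py <<'E'
print("----")
rel=lambda Q:np.array([((q[:2]-O)@x,(q[:2]-O)@y) for q in Q])
print("w5 stop top inner rim (expect x -.0112)",rel(onplane("wrist",Z([[210,206],[495,207]]),.0498,T)))
print("w3 stop foot (expect x 0)",rel(onplane("wrist",z3([[130,463],[285,472],[410,480],[600,487]]),.022,T3)))
print("w5 fin top (z16): +y faces near x=26",rel(onplane("wrist",Z([[130,122],[140,122],[288,124],[413,128],[562,133]]),.022+.0097+.0148,T)))
E
python3 r.py | sed -n '/----/,$p'
python3 - <<'E'
from h import *
s=cv2.imread("pics/w5.png")[30:100,200:405];s=cv2.convertScaleAbs(s,alpha=4,beta=-60)
cv2.imwrite("pics/w5y.png",cv2.resize(s,None,fx=3.9,fy=3.9,interpolation=cv2.INTER_CUBIC))
E
```

```text
----
w5 stop top inner rim (expect x -.0112) [[-0.014   0.0504]
 [-0.0121 -0.0527]]
w3 stop foot (expect x 0) [[-0.008   0.0742]
 [-0.0098  0.0187]
 [-0.0116 -0.0272]
 [-0.0121 -0.099 ]]
w5 fin top (z16): +y faces near x=26 [[ 0.0147  0.0793]
 [ 0.0147  0.0757]
 [ 0.0149  0.0224]
 [ 0.0146 -0.0224]
 [ 0.0144 -0.076 ]]
```

View pics/w5y.png

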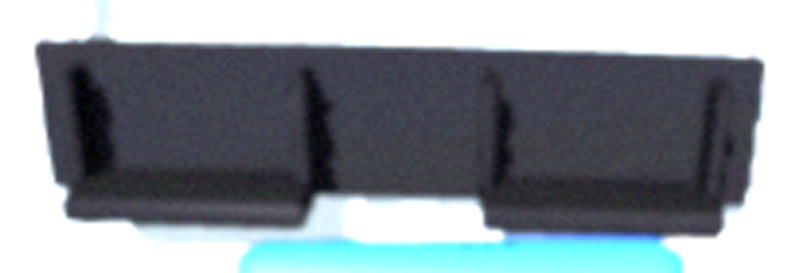

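```bash
cat >> h.py <<'E'
yaw=-.131;a22=np.radians(22)
xh=np.array([np.cos(yaw),np.sin(yaw),0]);by=np.array([-np.sin(yaw),np.cos(yaw),0]);zz=np.array([0,0,1.])
bx=xh*np.cos(a22)+zz*np.sin(a22);bz=zz*np.cos(a22)-xh*np.sin(a22)
O0=np.array([.3923,-.3083,.022])-.004*xh+.001*by
GO=0.0176
def bedq(blue_up):
    s=1 if blue_up else -1
    M=np.c_[-s*by,-s*bx,-bz];q=R.from_matrix(M).as_quat();return q[[3,0,1,2]]
def tcp_for(X,Y,Z): return O0+bx*X+by*Y+bz*(Z-GO)
def bed_of_tcp():
    d=np.array(get_tcp_pos())+bz*GO-O0;return np.array([d@bx,d@by,d@bz])
E
python3 - <<'E'
from h import *
for up in (True,False):
    for Y in(.0525,-.0525):
        for Z in (.023,.09,.16): print(up,Y,Z,tcp_for(.083,Y,Z),inverse_kinematics(tcp_for(.083,Y,Z),bedq(up)))
E
```

```text
True 0.0525 0.023 [ 0.4696 -0.2645  0.0581] [-0.6403  0.4962  2.1436  0.8538  0.2448  0.2542]
True 0.0525 0.09 [ 0.4447 -0.2612  0.1202] [-0.6701  0.3372  2.17    0.5845  0.356   0.5093]
True 0.0525 0.16 [ 0.4187 -0.2578  0.1851] [-0.7047  0.1726  2.174   0.4316  0.5076  0.6484]
True -0.0525 0.023 [ 0.4559 -0.3686  0.0581] [-0.8277  0.5446  2.0208  0.7382  0.3653  0.2066]
True -0.0525 0.09 [ 0.431  -0.3653  0.1202] [-0.8619  0.4046  2.0446  0.5854  0.4696  0.3434]
True -0.0525 0.16 [ 0.405  -0.3619  0.1851] [-0.9006  0.2621  2.0482  0.4776  0.603   0.4359]
False 0.0525 0.023 [ 0.4696 -0.2645  0.0581] None
False 0.0525 0.09 [ 0.4447 -0.2612  0.1202] None
False 0.0525 0.16 [ 0.4187 -0.2578  0.1851] [-0.7047  0.1726  2.174   0.4316  0.5076 -2.4932]
False -0.0525 0.023 [ 0.4559 -0.3686  0.0581] None
False -0.0525 0.09 [ 0.431  -0.3653  0.1202] None
False -0.0525 0.16 [ 0.405  -0.3619  0.1851] None
```

```bash
python3 - <<'E'
from h import *
Y=-.0525;q=bedq(True)
move_pose(tcp_for(.083,Y,.12),q); wait(.1)
c=movel(tcp_for(.083,Y,.032),q,v=.12,until_force=8);print(c,bed_of_tcp(),get_time())
if not c:
    c=movel(tcp_for(.083,Y,.012),q,v=.02,until_force=4);print("touch",c,bed_of_tcp(),get_ft_force(),get_time())
snap("wrist","w6");snap("scene","s6")
s=cv2.imread("pics/s6.png")[210:350,260:440];cv2.imwrite("pics/s6z.png",cv2.resize(s,None,fx=4,fy=4,interpolation=cv2.INTER_CUBIC))
E
```

```text
False [ 0.0832 -0.0526  0.0323] 16.5833
touch True [ 0.0833 -0.0527  0.023 ] [-0.9362  0.1925  2.4229] 17.1583
```

View pics/w6.png

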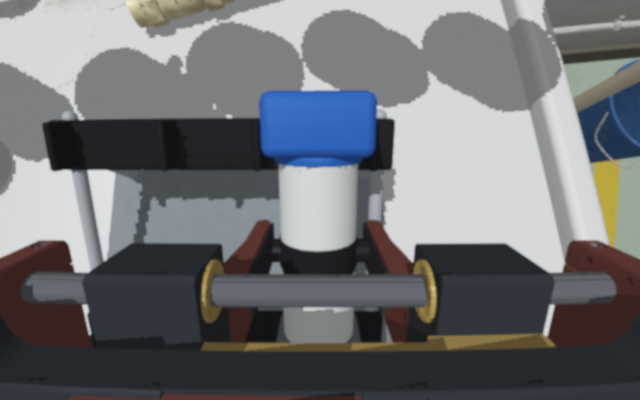

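View pics/s6z.png

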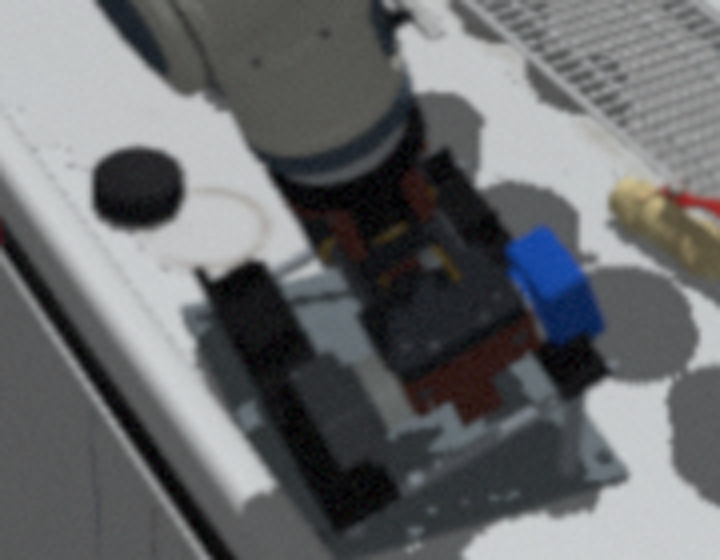

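Touchdown came at bed z = 23.0 mm, as expected. The pictures show the cap sitting between the fins. Now I'll raise it slightly and slide it to the stop.

```bash
python3 - <<'E'
from h import *
Y=-.0525;q=bedq(True)
movel(tcp_for(.083,Y,.0245),q,v=.03)
c=movel(tcp_for(.06,Y,.0245),q,v=.025,until_force=5);b=bed_of_tcp();print("stop",c,b,get_ft_force())
c=movel(tcp_for(b[0],Y,.02),q,v=.015,until_force=4);print("down",c,bed_of_tcp(),get_time())
command_gripper(.85);wait(.2);print(get_ft_force(),bed_of_tcp())
snap("wrist","w7")
movel(tcp_for(b[0],Y,.12),q,v=.15);ft(10);snap("wrist","w8");print(get_time())
E
```

```text
stop True [ 0.0721 -0.0527  0.0244] [ 4.2013 -0.8575 -1.1422]
down True [ 0.0721 -0.0526  0.0229] 18.275
[-0.4872 -0.8383 -0.1113] [ 0.0718 -0.0523  0.0226]
T world [0.0194 0.3224 0.0003] T tool [-0.3222  0.0212 -0.0085] sd [0.011  0.0078 0.0067] F [-0.1176  0.1398 -0.1175] F tool [-0.1232  0.169   0.0587] t 20.0833
20.1333
```

View pics/w8.png

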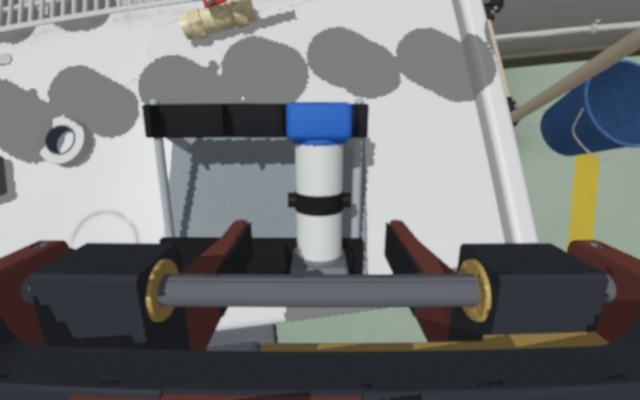

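A is lying in the lane against the stop, with the blue cap at (318,120) and the grey cap at the lower stop at (320,265). Now cartridge B: look, then measure no-load torque and effort at the lift pose before gripping.

```bash
python3 - <<'E'
from h import *
move_pose([0.507,0.039,0.14],quat(.14)); wait(.1)
snap("wrist","w9");print(get_time(),get_joint_pos())
E
```

```text
21.8167 [ 0.0514  0.3743  1.9454  0.0001  0.8219 -0.0865]
```

View pics/w9.png

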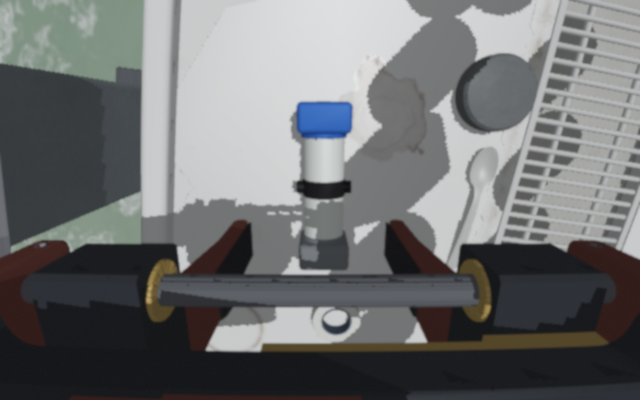

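B's boss ring is at about (324,187), the blue cap at (324,119), the grey cap at (324,251), with the tape clear beyond at (335,320).

```bash
python3 - <<'E'
from h import *
m,y=cartfit("w9",(285,365,175,200))
if not(.045<.05 and np.hypot(m[0]-.507,m[1]-.039)<.012 and abs(y-.14)<.08): raise SystemExit("check")
q=quat(y)
movel([m[0],m[1],.09],q,v=.15);wait(.2);a=ft(20);e0=np.array(get_effort())
movel([m[0],m[1],.005],q,v=.1,until_force=8);print(get_tcp_pos())
command_gripper(.45);print(get_grip_width()*88)
movel([m[0],m[1],.09],q,v=.1);wait(.3);b=ft(20);e1=np.array(get_effort())
print("dT tool",b-a,"effort d",e1-e0)
snap("wrist","w10")
E
```

```text
boss [297 180  54  18 718] [323.5251 189.1031]
boss ends [[296.5, 186.41666666666666], [350.5, 186.0]] [[0.4857 0.0378 0.023 ]
 [0.5354 0.0451 0.023 ]] len 0.05018820523022352 mid [0.5106 0.0414 0.023 ] yaw jaw 0.14492463286371587
blue [ 297  103   54   35 1745] [323.8567 119.1799]
blue top approx [0.5019 0.1016 0.046 ] axis yaw 1.7139308522579701 dist 0.06074009823039675
T world [-0.0576  0.0455  0.0002] T tool [-0.0504 -0.0534 -0.0002] sd [0.0068 0.0053 0.0054] F [0.1263 0.014  0.0776] F tool [ 0.1271  0.0044 -0.0775] t 22.8333
[0.511  0.0414 0.0054]
49.690975625854065
T world [ 0.0816  0.0558 -0.0022] T tool [ 0.0888 -0.0434  0.0022] sd [0.0067 0.007  0.0061] F [-0.0265  0.0011 -3.6766] F tool [-0.026  -0.0048  3.6766] t 25.9833
dT tool [0.1393 0.0099 0.0024] effort d [ 0.01   -1.8424 -0.9497 -0.0892 -0.0089 -0.0001]
```

View pics/w10.png

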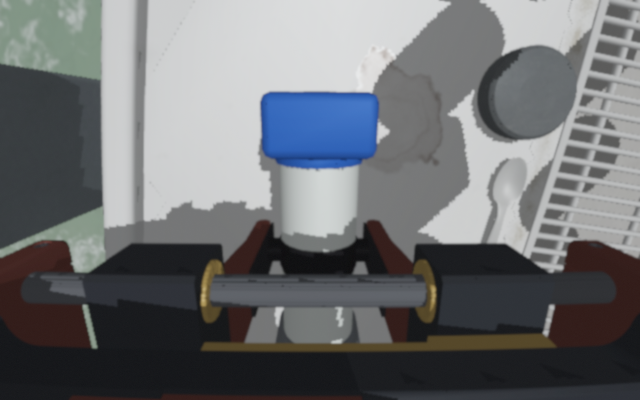

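The no-load to loaded change is a clean +0.139 N m, so B's heavy end is grey too, and it confirms A as well. I'll place B in the +y lane the same way.

```bash
python3 - <<'E'
from h import *
Y=.0525;q=bedq(True)
p=get_tcp_pos();movel([p[0],p[1],.18],v=.2)
move_pose(tcp_for(.081,Y,.12),q); wait(.1)
c=movel(tcp_for(.081,Y,.032),q,v=.12,until_force=8);print(c,bed_of_tcp())
if not c:
    c=movel(tcp_for(.081,Y,.012),q,v=.02,until_force=4);z=bed_of_tcp();print("touch",c,z,get_time())
    if abs(z[2]-.023)<.003:
        movel(tcp_for(.081,Y,.0245),q,v=.03)
        c=movel(tcp_for(.058,Y,.0245),q,v=.025,until_force=5);b=bed_of_tcp();print("stop",c,b,get_ft_force())
        c=movel(tcp_for(b[0],Y,.02),q,v=.015,until_force=4);print("down",c,bed_of_tcp(),get_time())
snap("wrist","w11")
E
```

```text
False [0.0812 0.0527 0.032 ]
touch True [0.0814 0.0523 0.0232] 29.3833
stop True [0.0724 0.0524 0.0244] [ 3.332   0.5007 -1.8028]
down True [0.0724 0.0525 0.0231] 30.3583
```

View pics/w11.png

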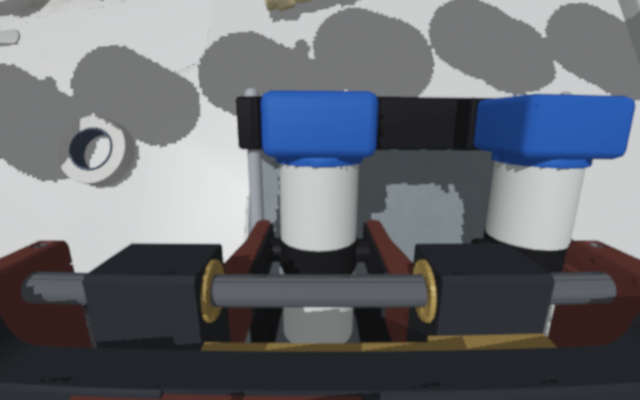

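B also touched its stop at the same bed x (72.4 mm against 72.1 mm for A), and both caps sit level on the upper bar, at (320,125) and (552,125). I'll release, back off and check.

```bash
python3 - <<'E'
from h import *
Y=.0525;q=bedq(True);b=bed_of_tcp()
command_gripper(.75);wait(.2);print(get_ft_force())
movel(tcp_for(.0724,Y,.12),q,v=.15)
move_pose([.33,-.29,.26],bedq(True)) if inverse_kinematics([.33,-.29,.26],bedq(True)) is not None else print("no ik")
wait(.2);snap("wrist","w12")
move_pose([0.45,0.15,0.25],quat(-.5));wait(.2)
snap("top","t13");snap("scene","s13");print(get_time())
s=cv2.imread("pics/s13.png")[210:350,260:440];t=cv2.imread("pics/t13.png")[175:270,355:510]
cv2.imwrite("pics/s13z.png",cv2.resize(s,None,fx=4,fy=4,interpolation=cv2.INTER_CUBIC))
cv2.imwrite("pics/t13z.png",cv2.resize(t,None,fx=5,fy=5,interpolation=cv2.INTER_CUBIC))
E
```

```text
[0.2059 0.5523 0.9658]
34.775
```

View pics/w12.png

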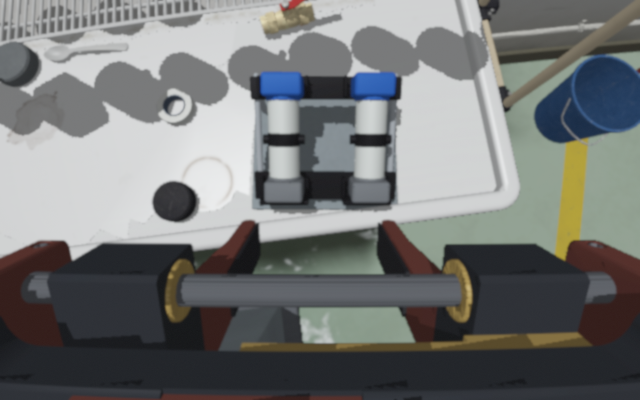

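View pics/s13z.png

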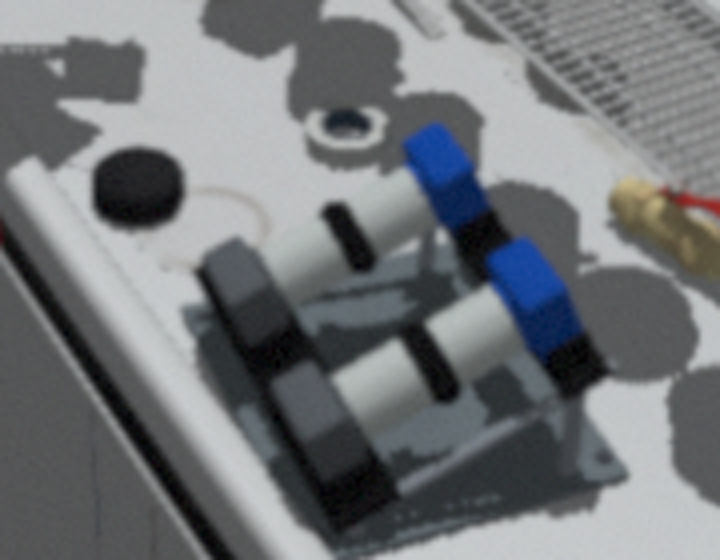

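View pics/t13z.png

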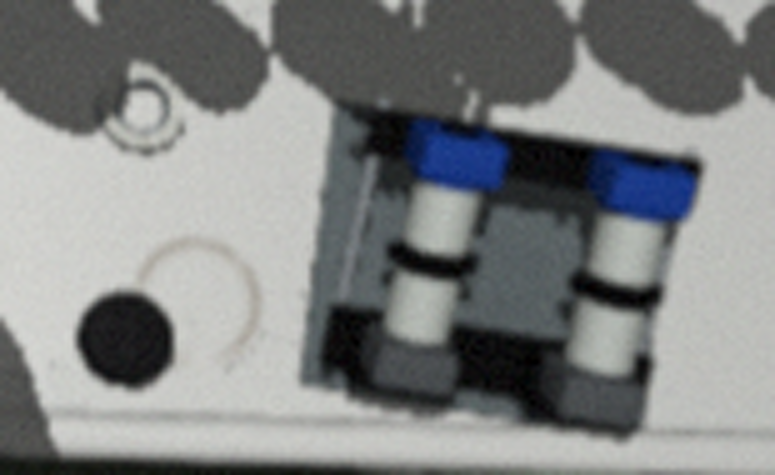

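View pics/t13.png

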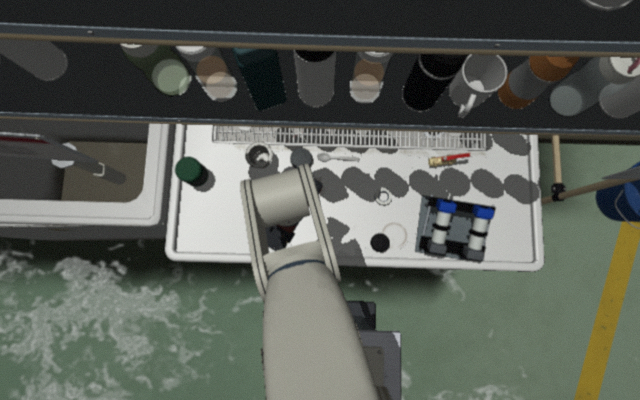

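Both cartridges lie parallel in the lanes, blue caps up at (282,85) and (374,85) in the wrist view, and the bystanders are unmoved. One numeric check of their positions in the bed frame before handing in.

```bash
python3 - <<'E'
from h import *
im=cv2.imread("pics/w12.png");T=np.load("pics/w12_T.npy");h=cv2.cvtColor(im,cv2.COLOR_BGR2HSV)
for x0,x1 in((255,310),(345,400)):
    b=np.zeros(im.shape[:2],np.uint8);b[125:155,x0:x1]=(h[125:155,x0:x1,2]<50)
    n,l,st,c=cv2.connectedComponentsWithStats(b);k=1+np.argmax(st[1:,4])
    P=onplane_n("wrist",[c[k]],O0+bz*.040,bz,T)[0]-O0
    bl=np.zeros_like(b);bl[60:110,x0-5:x1+5]=((h[...,0]>100)&(h[...,0]<125)&(h[...,1]>150))[60:110,x0-5:x1+5]
    n,l,s2,c2=cv2.connectedComponentsWithStats(bl);k2=1+np.argmax(s2[1:,4])
    B=onplane_n("wrist",[c2[k2]],O0+bz*.046,bz,T)[0]-O0
    print("px",c[k],st[k],"boss bed",P@bx,P@by,"blue",c2[k2],B@bx,B@by,"ang",np.arctan2((B-P)@by,(B-P)@bx))
s=cv2.convertScaleAbs(im[60:220,240:410],alpha=2.2,beta=10);cv2.imwrite("pics/w12z.png",cv2.resize(s,None,fx=3.7,fy=3.7,interpolation=cv2.INTER_CUBIC))
E
```

```text
px [284.3616 139.4849] [264 134  40  11 365] boss bed 0.07376385304842564 0.048284613834489586 blue [281.3831  85.439 ] 0.13342911519742476 0.04948511190703203 ang 0.020117838534076265
px [370.4665 139.7877] [351 135  39  11 358] boss bed 0.07346226661263397 -0.052374100336673696 blue [373.3855  85.9303] 0.13296887752592007 -0.0523882112909327 ang -0.0002371325433919206
```

View pics/w12z.png

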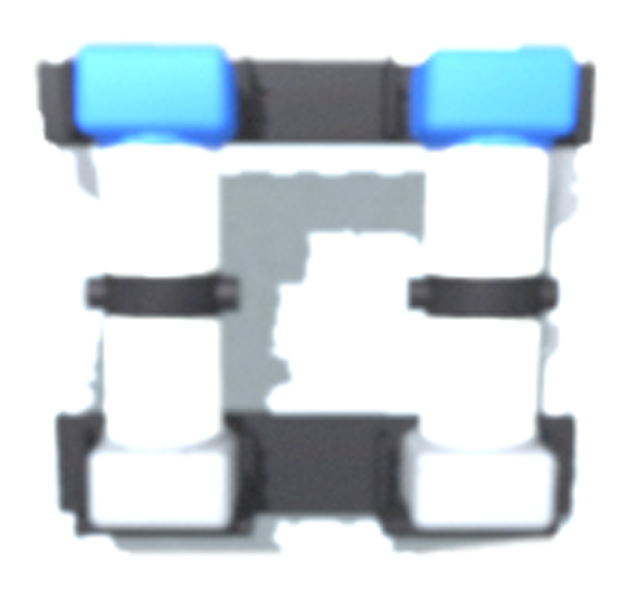

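```bash
python3 -c "
from station import *
job_done();print(get_time())"
```

```text
the job is handed in; nothing more can be done
the job is handed in; nothing more can be done
```

Both cartridges are stored on the rack, one in each lane, with the heavy end down against the lower stop. I handed the job in at about 35 s; it reported no verdict.

**Heavy ends:** the grey end is heavy on both.
- **Cartridge B:** the wrist moment changed by +0.139 N m between empty and loaded at the same pose.
- **Cartridge A:** the first two torque readings disagreed (+0.09 and -0.02 N m). A half-turn comparison and the empty-gripper readings then gave about +0.138 N m, also toward grey. The fixed grip force held both cartridges level, so I never saw an end dip.

**Placement:** I set each cartridge down at 23 mm above the bed and slid it down-slope until it hit the stop. A went in the -y lane and B in the +y lane.

**Last checks:**
- **Stop contact:** it came at 72.1 mm (A) and 72.4 mm (B) on my own estimate of the bed position, against a nominal 75 mm. I put the difference down to that estimate: my cues for the stop position disagreed by up to about 7 mm, so I relied on the contact.
- **Lane position:** the final picture put A at x 73.5 mm, y -52.4 mm and B at x 73.8 mm, y 48.3 mm. B's offset of about 4 mm is within tolerance. Both are aligned to within 0.02 rad.
- **Upper rest load:** I could not measure the force on the upper rest directly.
- **Bystanders:** none appeared to have moved, judged by eye. The grey cap was partly hidden by the arm in the last overhead view.

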